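# Tip the two-lane vial tray to its green end

### The job

Press down the green tab at the end of the pivoting two-lane vial tray until that end is fully down, so that both sample vials slide along their lanes to the green end. Do not touch the vials themselves, and leave the tray tipped that way with the vials lying at its green end.

Things in the scene. Friction and masses are not known exactly. Their poses are not given: they have to be found in the camera images.
- tray (a joint): tilt of a white trough, 186 x 61 mm outside, two slick black lanes 180 x 26 mm, walls 22 mm over its floor, a flat tab at each end (one green, one white), on a grey fixed stand. Rad: 0 level (start), positive = green end down, stops at +-0.35. Friction hinge 75 mm above the bench: the tray stays where it is left; about 2 N on a tab moves it. Vials slide once tilt is over about 0.2
- green_tab (a point): point on top of the green tab, a plate 45 mm wide, 5 thick, out 52 past the end wall, level with the tray floor. Point: on the centre line, 32 mm out from the wall, 20 in from the outer edge; 85 above bench when level, 42 fully down. Axes turn with the tray: x outwards along it to the green end, y across, z up. Hinge axis along y, 125 mm behind and 10 below; wall's inner face at x = -35 mm
- vial_a: sample vial, pale yellow content, white cap, 13 mm thick, 54 mm long, 10 to 17 g, lying along the tray's lane on the +y side of green_tab's frame. Origin: middle of its underside; long axis is its own y
- vial_b: same kind of vial, 13 mm thick, 54 mm long, 10 to 17 g, lying along the other lane, on the -y side. Origin: middle of its underside; long axis is its own y. (Keep the arm clear of the tall extraction unit at the back left of the bench, x over 0.6 and y over -0.05 m)
Not all that is in view belongs to the job. Leave any orange or red look-alike of the vial_b alone.

How it is judged (in metres and radians):
At the end, for the whole second after the job is handed in: The tray is left tipped with its green end down (tilt over 0.26 rad of the possible 0.35), and both vials lie at rest in their own lanes on the tray's floor, each with its near end within about 15 mm of the green end wall (value of joint tray above 0.26 rad and x of vial_a in the frame of green_tab between -0.077 and -0.035 m and x of vial_b in the frame of green_tab between -0.077 and -0.035 m and y of vial_a in the frame of green_tab between 0 and 0.03 m and y of vial_b in the frame of green_tab between -0.03 and 0 m and z of each of vial_a, vial_b in the frame of green_tab below 0.012 m and linear speed of each of vial_a, vial_b below 0.02 m/s); the robot touches nothing.
It fails at once if the gripper or arm touches a vial (contact force between any of the fingers, the arm and vial_a above 0.3 N or contact force between any of the fingers, the arm and vial_b above 0.3 N).
It also fails if it takes over 30 s, if anything falls off the work surface, if the arm or the gripper's body presses on something with over 40 N, if the wrist force passes 120 N, or if a joint passes its speed limit or range.

### The arm

A 6-joint arm with a two-finger parallel gripper is mounted at the origin on a cart in front of the work surface, level with it; the furniture and walls round the work are solid. World frame = base frame: x ahead of the robot, y to its left, z up, the work surface at z = 0. Lengths are in mm, angles in degrees, forces in N, time in s.
With the tool pointing down it reaches from about 350 to 850 mm from the base axis. Payload 8.1 kg.
Tool frame: the origin (TCP) lies at the very end of the fingers, on their centre line; the grasp point (between the pads) lies r.tcp_to_grasp behind it (r.tcp_to_grasp is the distance from the TCP to the grasp point, in mm); z points along the fingers, y is the line along which they close (so a half turn about z gives the same grasp; the last joint's range is limited). The gripper opens to 85 mm and grips with 20 to 120 N. Pads are 22 mm wide; open, the fingers measure 114 mm over their backs; the gripper's body (76 mm by 85 mm) begins 54 mm behind the grasp point. The pads swing forward as they close: fully open they stand 13 mm farther back than shut.
Start: joints at [-76.341, 7.471, 85.268, -0, 87.261, -4.893], TCP at [190.923, -568.818, 231.292] pointing down, gripper open.
Joint ranges: [-169.43, 169.43], [-51.17, 129.36], [1.28, 143.12], [-76.62, 256.62], [0, 156.53], [-152.29, 152.29]. Speed limits (degrees/s): [136.94, 136.94, 159.86, 180, 180, 180].

### API

Orientations are given as [roll, pitch, yaw] about the fixed x, y, z axes, in that order (R = Rz(yaw) Ry(pitch) Rx(roll)).
In Python, from bench import sense, viewer, order, r gives the robot as it stands.
- The arm moves only by the tool carry_out, never from a script. Its argument "increments" is one flat list of numbers, 7 for each row, row after row: the shift along the tool's x, y, z as a fraction of full scale, then the turn, a rotation vector about the tool's x, y, z as a fraction of full scale, then the opening, from -1 (shut) to 1 (fully open). A call has exactly 10 rows; each row is the pose to reach, as a shift and turn from the pose commanded when the call began, along the tool's axes at that moment, turning the shorter way round; what a row does not reach only later rows make up. Full scale, the value 1, is 400 mm for a shift and 2 pi rad for a turn. A row lasts 1/8 s, in which the tool goes at most 62.5 mm and 10.7 degrees, less where a joint would pass 70% of its speed; a pose out of reach is approached as far as the arm can. A call with a number of a shift or a turn outside -1 to 1 is refused whole. A call with a gripper value outside its range is refused whole. The fingers move at their own pace and stop on an object; "force" is the grip in N (left out, the last holds). Time passes only in rows, so rows that repeat a pose let the fingers close, or fill a call up. It gives the time, the measured TCP pose, the force, the opening and the grip force at its end, in the units of the state.
- sense(): the state, without advancing time (a new reading comes with each control period).
- viewer.snapshot(name): name is "side" or "top" or "wrist"; returns the picture (480x640x3 uint8, red, green, blue); there is no depth.
- viewer.get_calibration(name): a dict with "fx", "fy", "cx", "cy" (pixels), "R" (3x3) and "t" (3): a world point X has camera coordinates R X + t. Camera axes: x right, y down, z forward; pixel columns grow to the right and rows downward; lengths in mm; the calibration is good to about 2 mm. The wrist camera is an equidistant fisheye: a pixel r from the principal point sees the ray r / f radians off the axis. A picture is of the moment at which its call begins: read the wrist's pose just before it. get_calibration takes no time and is no camera call; for the wrist camera it gives the pose at the moment of the call.
- order.hand_in(): hands the job in; it is judged then, once.
The state is a dict: "time": time; "joint_pos": joint angles; "qd": joint speeds; "joint_efforts": joint torques, N m; "tool_pos": TCP position; "tcp_rot": TCP orientation; "ft_force": force on the tool from outside, world axes, zero at the start; "wrist_torque": the same for the moment, N m; "finger_gap": finger opening in mm; "grip_force": force on a finger pad.
Only numpy, scipy, OpenCV 4.12 (cv2) and the standard library are available. Lean on these libraries where they do the work, as an engineer would, in place of code of your own. Each camera call takes 0.05 s, during which the arm holds its last target. There are 200 camera calls.

## Working session

There is one attempt and no reset: what is moved stays moved. The work goes in short steps, Python scripts to look and compute and a tool call to move; the robot and the scene stay as the last step left them, time stands still between calls to the robot, and variables do not carry over. Pictures are saved under pics/ and viewed, at most 10 in all, crops included, and the job is handed in when it is done.

Besides the shell and the picture viewer there is one more tool, called after "Request:" as name(argument=value, ...) on one line, values as JSON. carry_out: Moves the arm, as the interface text tells. Its arguments: {"type":"object","properties":{"increments":{"type":"array"},"force":{"type":"number"}},"required":["increments"]}

```bash
mkdir -p pics
python3 - <<'E'
from bench import sense,viewer,r
import cv2,numpy as np
s=sense();print(s['time'],s['tool_pos'],s['tcp_rot'],s['finger_gap'],r.tcp_to_grasp)
for n in('side','top'):
    im=viewer.snapshot(n);cv2.imwrite(f'pics/{n}0.png',im[:,:,::-1]);c=viewer.get_calibration(n);print(n,c)
    h=cv2.cvtColor(im,cv2.COLOR_RGB2HSV);m=cv2.inRange(h,(40,80,40),(90,255,255))
    k,l,st,ce=cv2.connectedComponentsWithStats(m)
    for i in range(1,k):
        if st[i,4]>40:print(st[i],ce[i])
E
```

```text
0.0 [ 190.76460743 -568.27793545  230.24315012] [-1.79893187e+02 -8.03328466e-03  1.85508694e+01] 85.6195194192703 18.700000000000003
side {'fx': 582.9920536988034, 'fy': 582.9920536988034, 'cx': 317.4111999071601, 'cy': 250.87759045970571, 'R': array([[-0.82124189, -0.57054092,  0.00669467],
       [-0.25413369,  0.355247  , -0.89956414],
       [ 0.51085988, -0.74046109, -0.43673739]]), 't': array([338.90971848, 286.55177442, 446.86772855])}
[334  92   8   6  41] [337.41463415  94.09756098]
[373 255  31  24 352] [387.80681818 265.90340909]
[377 270  52  27 788] [402.40862944 282.49111675]
top {'fx': 624.9995555114026, 'fy': 624.9995555114026, 'cx': 311.1562754740632, 'cy': 250.74358586444748, 'R': array([[-1.87431069e-03, -9.99998230e-01, -1.63219995e-04],
       [-9.88151866e-01,  1.87715594e-03, -1.53467804e-01],
       [ 1.53467839e-01, -1.26360204e-04, -9.88153635e-01]]), 't': array([-211.54126524,  591.31490335,  825.67158548])}
[ 269  362   49   49 1481] [290.51924375 386.11951384]
```

View pics/top0.png

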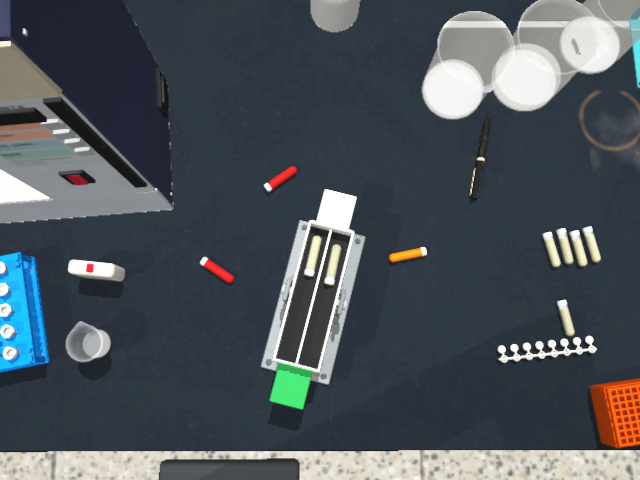

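View pics/side0.png

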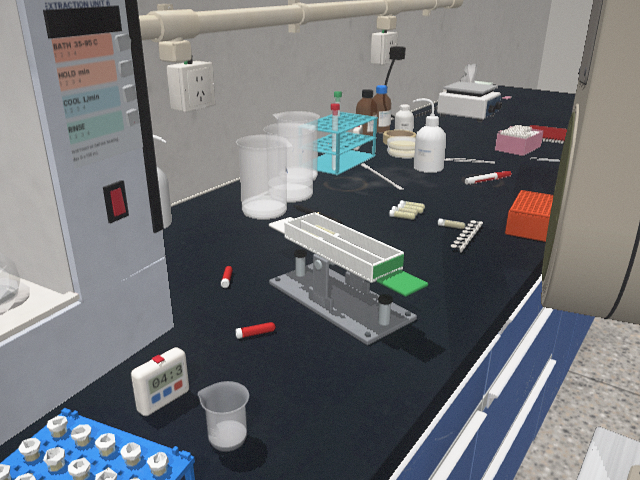

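The tray is the only one in view: green tab at (290,386) in the top view, white tab at (337,208), lane vials at (314,255) and (333,264). Possible mix-ups for the vials are the orange one at (408,255), the red ones at (280,179) and (217,270), and the loose pale ones at (551–592,245) and (566,317). In the side view the tab is at (402,282) and the green end wall at (388,266).

```bash
cat > h.py <<'E'
import cv2,numpy as np
from bench import sense,viewer,r
from scipy.spatial.transform import Rotation as Ro
def ray(c,p,z):
    d=c['R'].T@np.array([(p[0]-c['cx'])/c['fx'],(p[1]-c['cy'])/c['fy'],1]);o=-c['R'].T@c['t'];return o+d*(z-o[2])/d[2]
def proj(c,X):
    q=c['R']@X+c['t'];return q[0]/q[2]*c['fx']+c['cx'],q[1]/q[2]*c['fy']+c['cy']
E
python3 - <<'E'
from h import *
im=cv2.imread('pics/top0.png');c=viewer.get_calibration('top')
h=cv2.cvtColor(im,cv2.COLOR_BGR2HSV);g=cv2.inRange(h,(40,80,40),(90,255,255))
w=cv2.inRange(h,(0,0,215),(180,40,255));w[:185]=0;w[235:]=0;w[:,:310]=0;w[:,365:]=0
box={}
for n,m in(('g',g),('w',w)):
    ct=max(cv2.findContours(m,0,2)[0],key=cv2.contourArea)
    b=cv2.boxPoints(cv2.minAreaRect(ct));P=np.array([ray(c,p,85)for p in b]);box[n]=P
    print(n,b.round(),P.round(),[np.linalg.norm(P[i]-P[i-1]).round(1) for i in range(4)])
P=box['g'];o=P[np.argsort(P[:,0])]; out=o[:2].mean(0);inn=o[2:].mean(0)
e=[P[i]-P[i-1] for i in range(4)]
W=box['w'];wo=W[np.argsort(-W[:,0])][:2].mean(0)
ax=out-wo;print('tab-to-tab length (290)',np.linalg.norm(ax));ax/=np.linalg.norm(ax)
ax2=(out-inn)/np.linalg.norm(out-inn)
T=out-20*ax;print('axis',ax,ax2,'T',T,'yaw',np.degrees(np.arctan2(ax[1],ax[0])))
cs=viewer.get_calibration('side');print('side proj of T',proj(cs,T),'reach',np.hypot(*T[:2]))
s=sense();R=Ro.from_euler('xyz',s['tcp_rot'],degrees=True)
for z in(150,100):
    t=T.copy();t[2]=z;print(z,R.inv().apply(t-s['tool_pos']))
cr=np.hstack([cv2.resize(im[340:430,240:340],None,fx=4,fy=4),cv2.resize(cv2.imread('pics/side0.png')[230:320,350:450],None,fx=4,fy=4)])
for p in [proj(c,T)]:cv2.circle(cr,(int((p[0]-240)*4),int((p[1]-340)*4)),4,(0,0,255),-1)
p=proj(cs,T);cv2.circle(cr,(int((p[0]-350)*4)+400,int((p[1]-230)*4)),4,(0,0,255),-1)
cv2.imwrite('pics/crop1.png',cr)
E
```

```text
g [[267. 401.]
 [277. 361.]
 [317. 372.]
 [307. 412.]] [[ 390. -155.   85.]
 [ 440. -168.   85.]
 [ 427. -220.   85.]
 [ 377. -206.   85.]] [np.float64(52.8), np.float64(51.8), np.float64(53.3), np.float64(51.7)]
w [[308. 229.]
 [318. 187.]
 [362. 198.]
 [352. 240.]] [[ 614. -208.   85.]
 [ 672. -222.   85.]
 [ 657. -281.   85.]
 [ 599. -267.   85.]] [np.float64(60.2), np.float64(59.6), np.float64(60.9), np.float64(59.5)]
tab-to-tab length (290) 290.15698919291304
axis [-0.96954325  0.24492018  0.        ] [-0.96637829  0.25712447  0.        ] T [ 402.65502119 -185.76854335   85.        ] yaw 165.82288326103495
side proj of T (np.float64(406.2847314118943), np.float64(283.21461314312023)) reach 443.44223726257525
150 [ 322.51305331 -295.15499612   80.88613977]
100 [ 322.50415369 -295.0741116   130.88607355]
```

View pics/crop1.png

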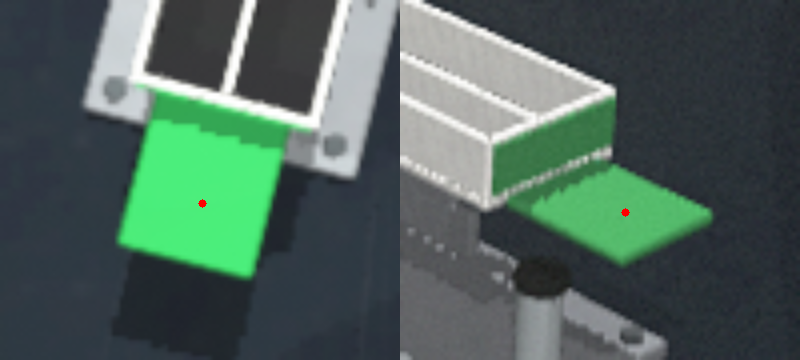

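The ray point falls on the tab in both views, and the tab-to-tab length comes out at 290.2 mm against 290 expected. I'm moving above the tab, closing the fingers and turning to line up with the tray.

Request:
carry_out(increments=[0.1, -0.092, 0, 0, 0, 0.011, -1, 0.2, -0.184, 0, 0, 0, 0.022, -1, 0.3, -0.276, 0.02, 0, 0, 0.034, -1, 0.4, -0.368, 0.05, 0, 0, 0.046, -1, 0.5, -0.46, 0.08, 0, 0, 0.058, -1, 0.6, -0.55, 0.12, 0, 0, 0.07, -1, 0.7, -0.64, 0.16, 0, 0, 0.08, -1, 0.78, -0.71, 0.2, 0, 0, 0.091, -1, 0.806, -0.738, 0.22, 0, 0, 0.091, -1, 0.806, -0.738, 0.22, 0, 0, 0.091, -1])

```text
time: 1.35
tool_pos: [402.2, -185.8, 142.5]
tcp_rot: [-180.0, 0.1, -14.0]
ft_force: [0.0, -0.6, -0.9]
finger_gap: -0.0
grip_force: 0.0
```

Request:
carry_out(increments=[0, 0, 0.05, 0, 0, 0, -1, 0, 0, 0.1, 0, 0, 0, -1, 0, 0, 0.13, 0, 0, 0, -1, 0, 0, 0.145, 0, 0, 0, -1, 0.001, 0, 0.16, 0, 0, 0, -1, 0.002, 0, 0.175, 0, 0, 0, -1, 0.004, 0, 0.19, 0, 0, 0, -1, 0.006, 0, 0.205, 0, 0, 0, -1, 0.008, 0, 0.22, 0, 0, 0, -1, 0.01, 0, 0.23, 0, 0, 0, -1])

```text
time: 2.6
tool_pos: [406.7, -187.4, 51.0]
tcp_rot: [180.0, -0.0, -14.2]
ft_force: [-0.4, -0.9, 1.0]
finger_gap: 0.2
grip_force: 0.9
```

Request:
carry_out(increments=[0, 0, 0.005, 0, 0, 0, -1, 0, 0, 0.01, 0, 0, 0, -1, 0, 0, 0.015, 0, 0, 0, -1, 0, 0, 0.018, 0, 0, 0, -1, 0, 0, 0.02, 0, 0, 0, -1, 0, 0, 0.022, 0, 0, 0, -1, 0, 0, 0.022, 0, 0, 0, -1, 0, 0, 0.022, 0, 0, 0, -1, 0, 0, 0.022, 0, 0, 0, -1, 0, 0, 0.022, 0, 0, 0, -1])

```text
time: 3.85
tool_pos: [406.8, -187.5, 43.5]
tcp_rot: [180.0, -0.0, -14.2]
ft_force: [-3.0, 2.7, 12.2]
finger_gap: 0.1
grip_force: 6.7
```

Run:
```python
from h import *
a=viewer.snapshot('side')[200:360,260:460,::-1];b=viewer.snapshot('top')[180:420,220:400,::-1]
f=cv2.resize(a,(700,560))[:, :]
cv2.imwrite('pics/p2.png',np.hstack([cv2.resize(a,(450,360)),cv2.resize(b,(270,360))]))
```

```text
(no output)
```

View pics/p2.png

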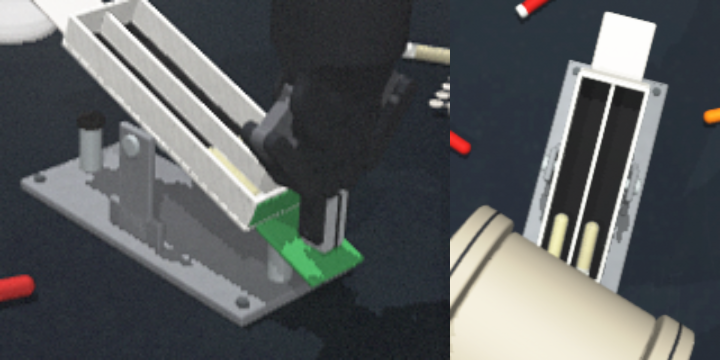

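The tab is on its stop at z 43.5 with 12 N of force, and both vials have slid to the green end. The gripper is clear of them. I'm withdrawing.

Request:
carry_out(increments=[0, 0, -0.01, 0, 0, 0, -1, 0, 0, -0.05, 0, 0, 0, -1, 0, 0, -0.12, 0, 0, 0, -1, 0, 0, -0.22, 0, 0, 0, -1, -0.05, 0.1, -0.3, 0, 0, 0, -1, -0.1, 0.22, -0.35, 0, 0, 0, -1, -0.1, 0.34, -0.35, 0, 0, 0, -1, -0.1, 0.46, -0.35, 0, 0, 0, -1, -0.1, 0.56, -0.35, 0, 0, 0, -1, -0.1, 0.6, -0.35, 0, 0, 0, -1])

```text
time: 5.2
tool_pos: [307.9, -411.9, 183.2]
tcp_rot: [180.0, -0.0, -14.3]
ft_force: [-0.6, -0.7, -0.7]
finger_gap: 0.1
grip_force: 0.0
```

Run:
```python
from h import *
print(sense()['tool_pos'])
a=viewer.snapshot('side')[200:360,260:460,::-1];b=viewer.snapshot('top')[180:420,220:400,::-1]
cv2.imwrite('pics/p3.png',np.hstack([cv2.resize(a,(450,360)),cv2.resize(b,(270,360))]))
```

```text
[ 307.94210267 -411.89795071  183.15700541]
```

View pics/p3.png

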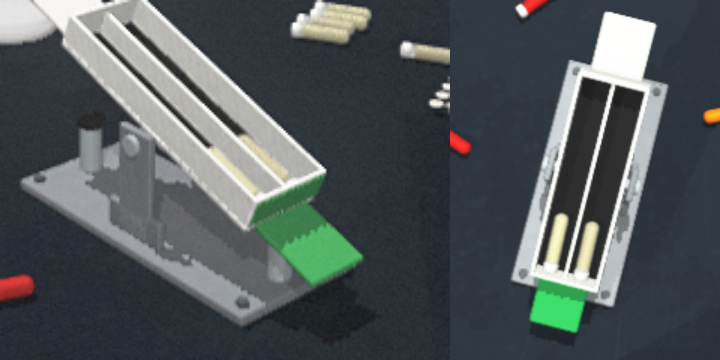

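The tray stays tipped, and both vials lie against the green end wall, at crop pixels (556,245) and (587,250). The arm is clear.

```bash
python3 -c "
from bench import order;print(order.hand_in())"
```

```text
the job is handed in; nothing more can be done
None
```

I pressed the green tab down to its stop and handed the job in: the last pictures show the tray still tipped, both vials against the green end wall and the arm clear, but the hand-in gave no verdict.

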